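# Prompt board home, then set the take timer

### The arm

A 7-joint arm with a two-finger parallel gripper is mounted at the origin on the work surface. World frame = base frame: x ahead of the robot, y to its left, z up, the work surface at z = 0. Lengths are in m, angles in rad, forces in N, time in s.
With the tool pointing down it reaches from about 0.425 to 0.875 m from the base axis. Payload 4.7 kg.
Tool frame: the origin (TCP) lies between the finger pads; the fingertips stand ctrl.tip_reach ahead of it and the grasp point (between the pads) lies 5 mm behind it (ctrl.tip_reach is the distance from the TCP to the fingertips, in m); z points along the fingers, y is the direction in which the jaws open and shut (so a half turn about z gives the same grasp; the last joint's range is limited). The gripper opens to 87 mm and grips with 3 to 60 N. Pads are 19 mm wide; open, the fingers measure 117 mm over their backs; the gripper's body (75 mm by 190 mm) begins 51 mm behind the grasp point.
Start: joints at [-1.221, 0.321, -0.07, 1.45, 0.023, 1.371, -0.057], TCP at [0.214, 0.614, 0.201] pointing down, gripper open.
Joint ranges: [-2.86, 2.86], [-0.3, 2.09], [-1.38, 1.24], [0.06, 2.45], [-1.56, 4.7], [0.09, 2.05], [-2.69, 2.69]. Speed limits (rad/s): [2.57, 2.57, 3.14, 3.14, 3.14, 3.14, 3.14].

### API

Orientations are given as a rotation vector (axis times angle).
In Python, from bench import ctrl gives the robot as it stands.
- The arm moves only by the shell command python3 -m handwheel 'ROWS' [FORCE]. ROWS is JSON, a list of rows, each a list of 7 numbers: the shift along the tool's x, y, z in mm, then the turn, a rotation vector about the tool's x, y, z in rad, then the gripper's target within -1 to 1 (shut at 1, half-way at 0, fully open at -1). In form: [[dx, dy, dz, ax, ay, az, grip], ...]. A call has 1 to 12 rows; each row is the pose to reach, as a shift and turn from the pose commanded when the call began, along the tool's axes at that moment; what a row does not reach only later rows make up. A row lasts 1/8 s, in which the tool goes at most 62.5 mm and 10.7 degrees, less where a joint would pass 70% of its speed; a pose out of reach is approached as far as the arm can. A call with a gripper value outside its range is refused whole. The fingers move at their own pace and stop on an object; FORCE is the grip in N (left out, the last holds). Time passes only in rows, so rows that repeat a pose let the fingers close. It gives the time, the measured TCP pose, the force and the opening at its end, in the units of the state.
- ctrl.get_state(): the state, without advancing time (a new reading comes with each control period).
- ctrl.get_image(name): name is "scene" or "top" or "wrist"; returns the picture (384x512x3 uint8, red, green, blue); there is no depth.
- ctrl.camera_model(name): a dict with "mtx" (3x3 intrinsics, pixels), "k1" (the pictures are not rectified: a ray, as slopes to the right and down, at radius r is drawn at 1 + k1 r^2 times it, then the intrinsics apply), "xyz" and "orientation" of the camera in the world. Camera axes: x right, y up, looking along -z (the intrinsics and any distortion apply to the point x, -y, -z); pixel columns grow to the right and rows downward; lengths in m; the calibration is good to about 2 mm. A picture is of the moment at which its call begins: read the wrist's pose just before it. camera_model takes no time and is no camera call; for the wrist camera it gives the pose at the moment of the call.
- ctrl.close_job(): hands the job in, once; it reports no verdict.
The state is a dict: "time": time; "joint_positions": joint angles; "qd": joint speeds; "joint_torque": joint torques, N m; "position": TCP position; "tool_rot": TCP orientation; "ft_force": force on the tool from outside, world axes, zero at the start; "torque": the same for the moment, N m; "grip_width": opening from 0.0 (shut) to 1.0 (fully open).
Only numpy, scipy, OpenCV 4.12 (cv2) and the standard library are available. Lean on these libraries where they do the work, as an engineer would, in place of code of your own. Each camera call takes 0.05 s, during which the arm holds its last target.

### The job

Get the desk ready for a timed take: slide the white prompt board across the desk, without lifting it, until it is fully home and square in the three-sided bracket at the microphone's foot. Then turn the timer's dial clockwise until its pointer meets the big raised mark on the case; the timer is light and its dial stiff, so press down as you turn, and do not let the timer spin or shift. Leave everything else on the desk where it is.

Things in the scene. Friction and masses are not known exactly. Their poses are not given: they have to be found in the camera images.
- board_top (a point): The prompt board: a loose rigid white plate with thin grey lines, 100 mm along its x, 150 mm along its y, top 6 mm above the desk, 0.12 kg, lying on a slick felt pad (70 x 100 x 3 mm, friction about 0.2). Its top grips normally: a press of 5 to 15 N near its middle drags and turns it. The point is the centre of its top face. Its +x edge goes into the bracket first.
- bracket: Fixed dark steel bracket: three walls 12 mm high on the bare desk, open to its own -x. Origin: on the desk, where the centre of the fully home board lies (x and y axes alike). Inner faces: back wall at x = +52 mm (2 mm past the home board's edge), side walls at y = +-85 mm (10 mm to spare each side) from x = 0 to the back wall; flared lead-ins reach x = -27 mm, mouth about 200 mm wide.
- mic (a point): Centre of the microphone's steel post, at desk height, 150 mm beyond the bracket's origin and fixed to the bracket. Round dark foot, radius 50 mm, 18 mm high; the microphone lies across the post along the bracket's y (55 mm to -y, 75 mm to +y, 25 mm in radius, axis 115 mm high).
- timer: The take timer: a loose round white case 150 mm across on four small feet, 0.3 kg with its dial, flat top 44 mm above the desk. Origin: on the desk under the dial's axis, z up. On its own weight it spins along when the dial is turned; with about 8 to 15 N pressed on the dial it stays put. On the case top around the dial: thin black ticks and one big raised black triangular mark.
- mark (a point): The big raised triangular mark on the timer case's top, its point towards the dial; this point is 66 mm from the dial's axis; the triangle is 17 mm long, 22 mm wide at the rim, 4 mm high. The pointer must point at it.
- timer_edge (a point): Point on the upper rim of the timer case, 75 mm from the dial's axis on the case's own -x side; it only tells whether the case has shifted or turned.
- timer_side (a point): Point on the upper rim of the timer case, 75 mm from the dial's axis on the case's own +y side; it only tells whether the case has shifted or turned.
- dial_face (a point): Centre of the dial's upper face, 64 mm above the desk unpressed; axes turn with the dial. Grey disc 100 mm across with an upright black bar grip along the dial's x (92 mm long, 16 mm thick, 22 mm high above the face). Pointer: the bar's pointed end, to the dial's -x, white line on top there. The dial sits on a spring: it starts to sink at 3 N, 8 mm takes 12 N, stops at 10 mm (14 N).
- dial (a joint): Angle of the dial on its case (rad), growing clockwise seen from above, 0 to 2.6, no springing back; it needs about 0.15 N m to turn. It reads 1.45 when the pointer points exactly at the mark; it starts between 0 and 0.5.
- gear_case: Bystander: loose black equipment case 110 x 150 x 70 mm; origin under its centre.
- mug_mid (a point): Bystander: loose white mug, 80 mm across, 90 mm high, handle to its +y; the point is its centre half-way up.
- phone: Bystander: loose black slab phone 150 x 72 x 9 mm lying flat; origin under its centre.
- pencil_tin: Bystander: loose grey pencil case 60 x 170 x 30 mm lying flat; origin under its centre.
Things that resemble listed ones, but are neither listed nor needed, are in the scene too. There is more than one size of the timer; the job needs the smaller. What is shaped like the part that bears board_top but orange is not meant.

How it is judged:
On the way, in this order (a step that is already met when the one before it is completed fails the run):
1. the prompt board is home and square in the bracket (x of board_top in the frame of bracket above -0.01 m and y of board_top in the frame of bracket between -0.014 and 0.014 m and angle between the x axis of board_top and the x axis of bracket, either way round below 0.12 rad), for 0.2 s.
2. the dial's pointer is at the mark (value of joint dial between 1.27 and 1.63 rad), for 0.2 s.
At the end, for the whole second after the job is handed in: The board lies flat in the bracket, within 10 mm of fully home, within 0.12 rad of square; the dial's pointer is within 0.18 rad (10 degrees) of the mark (joint 1.27 to 1.63); the timer stands flat and still (all of step 1 and all of step 2 and height (world z) of board_top below 0.01 m and angle between timer's own z axis and vertical below 0.05 rad and linear speed of timer below 0.02 m/s); the robot touches nothing.
It fails at once if the timer was shifted or spun: a point of its rim moved more than 20 mm (distance of any of timer_edge, timer_side from where it was at the start of the episode above 0.02 m).
It fails at once if the board was lifted off the desk (more than 25 mm) (height (world z) of board_top above 0.031 m).
It fails at once if a bystander was moved more than 30 mm (distance of any of gear_case, mug_mid, phone, pencil_tin from where it was at the start of the episode above 0.03 m).
It also fails if it takes over 48 s, if anything falls off the work surface, if the arm or the gripper's body presses on something with over 40 N, if the wrist force passes 120 N, or if a joint passes its speed limit or range.

## Working session

There is one attempt and no reset: what is moved stays moved. The work goes in short steps, Python scripts to look and compute and a shell command to move; the robot and the scene stay as the last step left them, time stands still between calls to the robot, and variables do not carry over. Pictures are saved under pics/ and viewed, and the job is handed in when it is done.

```bash
ls; mkdir -p pics; cat > h.py <<'E'
import numpy as np,cv2
from scipy.spatial.transform import Rotation as R
def model(c):
    return c
def rot(o):
    o=np.array(o,float)
    return o if o.shape==(3,3) else (R.from_quat(o) if o.size==4 else R.from_rotvec(o)).as_matrix()
def px2w(m,u,v,z):
    K=np.array(m['mtx']);k=m['k1']
    d=np.array([(u-K[0,2])/K[0,0],(v-K[1,2])/K[1,1]]);p=d.copy()
    for _ in range(50): p=d/(1+k*(p@p))
    ray=rot(m['orientation'])@np.array([p[0],-p[1],-1]);c=np.array(m['xyz'])
    return c+ray*(z-c[2])/ray[2]
def w2px(m,P):
    q=rot(m['orientation']).T@(np.array(P)-np.array(m['xyz']));s=np.array([q[0],-q[1]])/-q[2]
    s=s*(1+m['k1']*(s@s));K=np.array(m['mtx']);return K[0,0]*s[0]+K[0,2],K[1,1]*s[1]+K[1,2]
E
python3 - <<'E'
from bench import ctrl
import cv2
print(ctrl.get_state()); print(ctrl.tip_reach)
for n in("scene","top","wrist"):
    print(n,ctrl.camera_model(n)); cv2.imwrite(f'pics/{n}0.png',cv2.cvtColor(ctrl.get_image(n),cv2.COLOR_RGB2BGR))
E
```

```text
pics
{'time': 0.0, 'joint_positions': array([-1.2209136 ,  0.32182855, -0.07007645,  1.45169995,  0.02257232,
        1.37079178, -0.05688786]), 'qd': array([ 2.43139592e-04,  1.22913200e-03, -1.47815685e-03,  3.69590486e-04,
        9.43532367e-05,  5.17334429e-04,  1.62770941e-03]), 'joint_torque': array([-1.03012204e-03, -4.91288996e+01, -4.04271148e-01, -3.12518191e+01,
       -6.39419211e-02,  4.39458154e-02,  2.20283305e-04]), 'position': array([0.21402464, 0.61310966, 0.19944536]), 'tool_rot': array([-5.24883543e-01, -3.09717947e+00,  3.02335378e-03]), 'ft_force': array([ 0.15227975, -0.20478677, -0.27860829]), 'torque': array([ 0.03697583,  0.02383795, -0.01671268]), 'grip_width': 1.0002644812400934}
0.014
scene {'mtx': array([[379.60517269,   0.        , 260.05768827],
       [  0.        , 379.60517269, 190.752431  ],
       [  0.        ,   0.        ,   1.        ]]), 'k1': -0.004999706593089369, 'xyz': array([ 0.94427093, -0.66293153,  0.88699342]), 'orientation': array([0.74937688, 0.22641698, 0.53951627])}
top {'mtx': array([[380.91463811,   0.        , 260.0878098 ],
       [  0.        , 380.91463811, 189.4326047 ],
       [  0.        ,   0.        ,   1.        ]]), 'k1': -0.07448604388628721, 'xyz': array([0.33423145, 0.01582401, 1.09736016]), 'orientation': array([ 0.14624604, -0.12600797, -1.59121467])}
wrist {'mtx': array([[346.12454324,   0.        , 255.42966529],
       [  0.        , 346.12454324, 197.0489453 ],
       [  0.        ,   0.        ,   1.        ]]), 'k1': 0.008872594333166046, 'xyz': array([0.14097269, 0.64042006, 0.38450904]), 'orientation': array([-0.25185998, -0.1771799 ,  1.22550635])}
```

View pics/scene0.png

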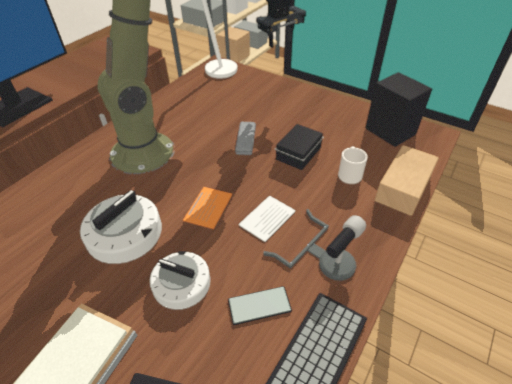

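View pics/top0.png

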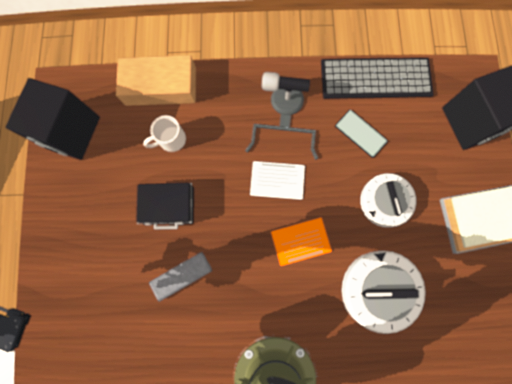

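View pics/wrist0.png

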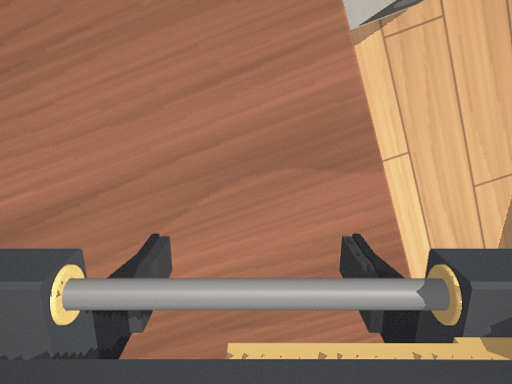

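Candidates seen in the top view: the white board at (278,180) and its orange look-alike at (302,241). The small timer is at (388,200) and the large one at (384,292). By the description I want the white board and the small timer. I'll check both in close crops.

```bash
python3 - <<'E'
import cv2
a=cv2.imread('pics/top0.png')
cv2.imwrite('pics/c1.png',cv2.resize(a[60:210,225:345],None,fx=4.6,fy=4,interpolation=cv2.INTER_CUBIC) if 0 else cv2.resize(a[60:210,225:345],None,fx=4,fy=4,interpolation=cv2.INTER_CUBIC))
cv2.imwrite('pics/c2.png',cv2.resize(a[165:235,350:430],None,fx=8,fy=8,interpolation=cv2.INTER_CUBIC))
E
```

```text
(no output)
```

View pics/c1.png

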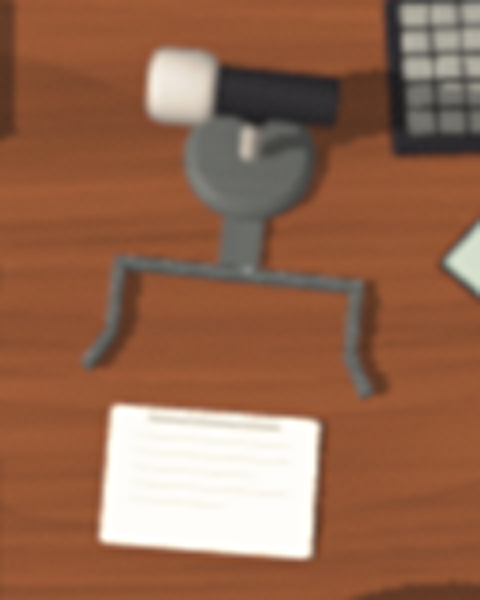

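View pics/c2.png

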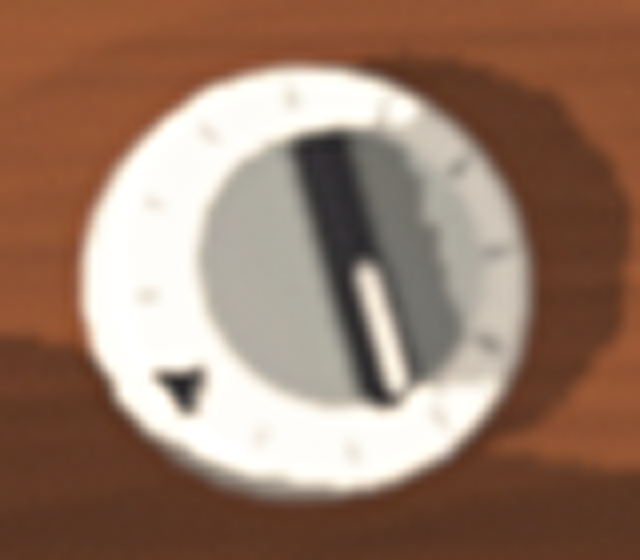

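The crops confirm the choice: the white lined board has corners at crop 1 (112,405), (321,420), (311,557) and (100,543). The small timer's pointer (white line) points down and slightly right, and the triangle mark is at crop 2 (183,387), so turning clockwise leads to it.

```bash
python3 - <<'E'
from h import *
from bench import ctrl
m=ctrl.camera_model('top')
f=lambda c,o,s,z:px2w(m,(c[0]+.5)/s-.5+o[0],(c[1]+.5)/s-.5+o[1],z)[:2]
a=lambda c,z:f(c,(225,60),4,z); b=lambda c,z:f(c,(350,165),8,z)
C=[a(c,.006) for c in[(112,405),(321,420),(311,557),(100,543)]]
print('board',np.round(C,4),'ctr',np.mean(C,0))
for i in range(4):
  d=C[(i+1)%4]-C[i];print(np.linalg.norm(d),np.degrees(np.arctan2(d[1],d[0])))
W=[a(c,.012) for c in[(121,262),(363,285)]]  # back wall outer-top corners
print('wall',W,np.linalg.norm(W[0]-W[1]));d=W[0]-W[1];print(np.degrees(np.arctan2(d[1],d[0])))
for n,c in dict(lend=(90,363),rend=(369,391),lbend=(110,325),rbend=(352,355)).items():print(n,a(c,.012))
print('foot',a((250,162),.018))
for n,c in dict(L=(82,280),R=(530,270),T=(305,65)).items():print(n,b(c,.044))
print('mark',[b(c,.048) for c in[(207,370),(158,380),(185,412)]])
print('dial disc',[b(c,.064) for c in[(200,262),(335,405)]])
print('ptr',b((364,262),.086),b((398,388),.086),'bar tail',b((322,138),.086), 'tip', b((382,402),.086))
E
```

```text
board [[ 0.6109  0.0476]
 [ 0.5955 -0.1058]
 [ 0.4939 -0.0941]
 [ 0.5081  0.0584]] ctr [ 0.55211096 -0.02346762]
0.15419234351622535 -95.75135824528905
0.1021955422867048 173.41700750048474
0.15313343058527623 84.67338677659022
0.10332082985536503 -5.984361289971479
wall [array([0.71918757, 0.03854537]), array([ 0.69635568, -0.14108834])] 0.1810788936855678
82.75640508246376
lend [0.64171225 0.06303413]
rend [ 0.61495995 -0.14135124]
lbend [0.67043874 0.04771496]
rbend [ 0.64262563 -0.1302106 ]
foot [ 0.7934384  -0.06028352]
L [ 0.48217828 -0.25107002]
R [ 0.48142099 -0.41039547]
T [ 0.55701571 -0.33613542]
mark [array([ 0.44891991, -0.29163804]), array([ 0.44591431, -0.27424483]), array([ 0.43453089, -0.28288915])]
dial disc [array([ 0.48451729, -0.28727888]), array([ 0.43392446, -0.33025116])]
ptr [ 0.47981893 -0.33668731] [ 0.43689298 -0.34472213] bar tail [ 0.52268895 -0.32584245] tip [ 0.43234987 -0.33889905]
```

```bash
cat >> h.py <<'E'
def go(p,yawdeg=None):
    """shift/turn in tool axes to reach world p with tool x at yawdeg, tool down"""
    from bench import ctrl
    s=ctrl.get_state();Rm=R.from_rotvec(s['tool_rot']);d=Rm.inv().apply(np.array(p)-s['position'])*1e3
    out=[0,0,0]
    if yawdeg is not None:
        y=np.radians(yawdeg);X=np.array([np.cos(y),np.sin(y),0]);Z=np.array([0,0,-1.]);T=np.column_stack([X,np.cross(Z,X),Z])
        out=(Rm.inv()*R.from_matrix(T)).as_rotvec()
    print('shift',np.round(d,1),'turn',np.round(out,4),'t',s['time'],'F',np.round(s['ft_force'],1),'pos',np.round(s['position'],4))
def shot(n,f):
    from bench import ctrl
    m=ctrl.camera_model(n);im=ctrl.get_image(n);cv2.imwrite(f,cv2.cvtColor(im,cv2.COLOR_RGB2BGR));return m,im
E
python3 -c "
from h import *
go([.552,-.0235,.15],172.8)"
```

```text
shift [-528.8 -489.8   50.5] turn [-0.0014 -0.     -0.2101] t 0.15 F [0.1 0.1 0.6] pos [0.2141 0.6133 0.1997]
```

```bash
python3 -m handwheel '[[-528.8,-489.8,20,0,0,-0.21,0],[-528.8,-489.8,20,0,0,-0.21,0],[-528.8,-489.8,20,0,0,-0.21,0],[-528.8,-489.8,20,0,0,-0.21,0],[-528.8,-489.8,20,0,0,-0.21,0],[-528.8,-489.8,20,0,0,-0.21,0],[-528.8,-489.8,20,0,0,-0.21,0],[-528.8,-489.8,20,0,0,-0.21,0],[-528.8,-489.8,50,0,0,-0.21,0],[-528.8,-489.8,50,0,0,-0.21,0],[-528.8,-489.8,50,0,0,-0.21,0],[-528.8,-489.8,50,0,0,-0.21,0]]' 30
python3 - <<'E'
from h import *
go([.552,-.0235,.15],172.8)
m,_=shot('wrist','pics/w1.png'); import pickle; pickle.dump(m,open('w1.pkl','wb'))
E
```

```text
time: 1.65
position: [0.5525, -0.0268, 0.15]
tool_rot: [-0.203, -3.135, 0.002]
ft_force: [0.4, 0.4, 0.2]
grip_width: 0.498
shift [0.9 3.2 0. ] turn [-0.0013 -0.0001 -0.0039] t 1.65 F [0.4 0.4 0.2] pos [ 0.5525 -0.0268  0.15  ]
```

View pics/w1.png

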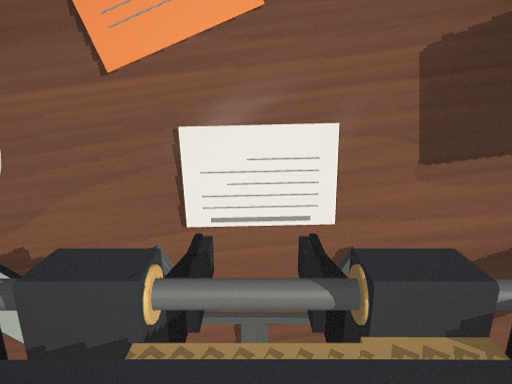

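The wrist view shows the white board with corners at (179,127), (339,123), (336,225) and (187,228), and orange above it. The bracket is hidden behind the gripper, so I'll take it from the top and scene pictures with a model overlay.

```bash
python3 - <<'E'
from h import *
import pickle
from bench import ctrl
m=pickle.load(open('w1.pkl','rb'))
C=[px2w(m,u,v,.006)[:2] for u,v in[(179,127),(339,123),(336,225),(187,228)]]
print(np.round(C,4),np.mean(C,0))
for i in range(4):
  d=C[(i+1)%4]-C[i];print(np.linalg.norm(d),np.degrees(np.arctan2(d[1],d[0])))
o=np.array([.649,-.0435]);y=np.radians(-7.2);c,s=np.cos(y),np.sin(y)
def P(x,yy,z):return [o[0]+c*x-s*yy,o[1]+s*x+c*yy,z]
for n,(x0,y0,w,h) in dict(top=(225,60,125,110),scene=(250,190,130,110)).items():
    mm=ctrl.camera_model(n);im=cv2.resize(cv2.imread(f'pics/{n}0.png')[y0:y0+h,x0:x0+w],None,fx=6,fy=5.4 if 0 else 6 if h<=100 else 5.4,interpolation=cv2.INTER_CUBIC)
    fy=im.shape[0]/h
    L=[P(-27,-100,0)]
    pts=[P(x/1e3,q/1e3,.012) for x,q in[(-27,-100),(0,-85),(52,-85),(52,85),(0,85),(-27,100)]]
    u=[w2px(mm,p) for p in pts]; u=np.array([((a-x0+.5)*6,(b-y0+.5)*fy) for a,b in u])
    cv2.polylines(im,[np.int32(u*8)],False,(0,255,255),1,cv2.LINE_AA,3)
    for p,col in((P(.150,0,0),(0,0,255)),):
        cs=[((a-x0+.5)*6,(b-y0+.5)*fy) for a,b in[w2px(mm,P(.15+.05*np.cos(t),.05*np.sin(t),.018)) for t in np.linspace(0,6.3,40)]]
        cv2.polylines(im,[np.int32(np.array(cs)*8)],True,col,1,cv2.LINE_AA,3)
    cv2.imwrite(f'pics/ov_{n}.png',im)
E
```

```text
[[ 0.4956 -0.0902]
 [ 0.5113  0.0583]
 [ 0.6125  0.049 ]
 [ 0.5961 -0.1016]] [ 0.55387098 -0.02112348]
0.14931545426590875 83.94945514152849
0.10161643698441214 -5.223663998181947
0.1515097945591759 -96.20440151877638
0.10120161916299653 173.53766599899097
```

View pics/ov_top.png

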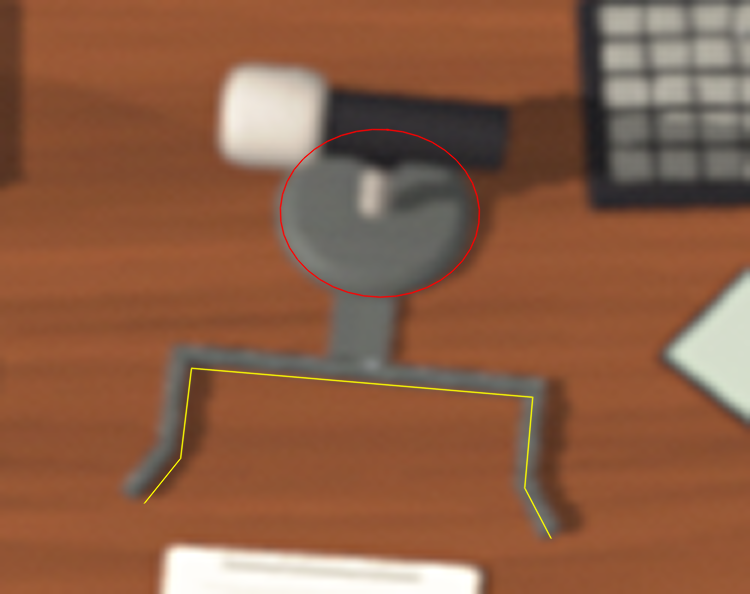

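View pics/ov_scene.png

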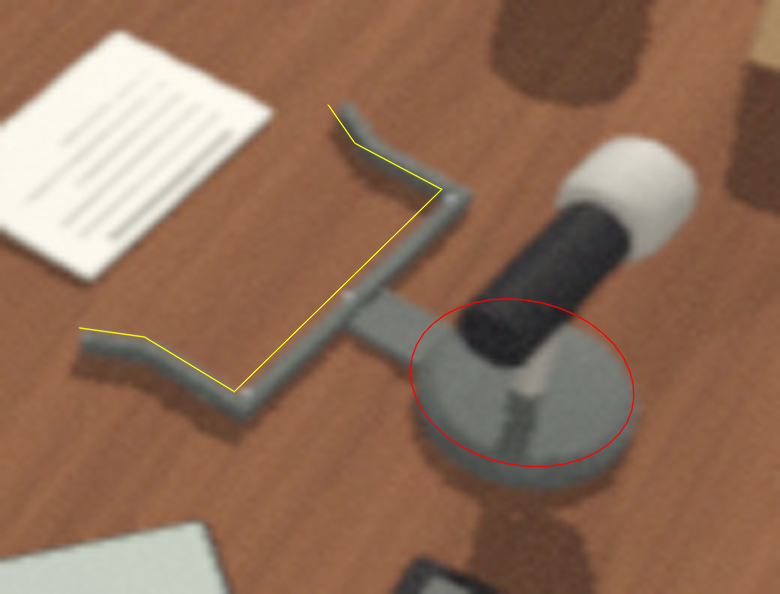

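```bash
python3 -c "
from h import *
go([.5535,-.0215,.020],174)"
```

```text
shift [  1.5  10.4 129.4] turn [-0.0047  0.0012 -0.0289] t 1.7 F [ 0.9 -3.   0.6] pos [ 0.5536 -0.0314  0.1495]
```

```bash
python3 -m handwheel '[[0,0,0,0,0,0,0],[0,0,0,0,0,0,0]]'; python3 -c "
from h import *
go([.5535,-.0215,.020],174)"
```

```text
time: 1.95
position: [0.5518, -0.0214, 0.1505]
tool_rot: [-0.194, -3.135, -0.001]
ft_force: [-0.3, -0.0, -0.5]
grip_width: 0.502
shift [ -1.8  -0.  130.5] turn [ 0.0008 -0.0005 -0.0191] t 1.95 F [-0.3 -0.  -0.5] pos [ 0.5518 -0.0214  0.1505]
```

```bash
python3 -m handwheel '[[-1.5,1.8,50,0,0,-0.02,0],[-1.5,1.8,90,0,0,-0.02,0],[-1.5,1.8,115,0,0,-0.02,0],[-1.5,1.8,122,0,0,-0.02,0],[-1.5,1.8,126,0,0,-0.02,0],[-1.5,1.8,129,0,0,-0.02,0],[-1.5,1.8,131,0,0,-0.02,0],[-1.5,1.8,131,0,0,-0.02,0],[-1.5,1.8,131,0,0,-0.02,0]]'; python3 -c "
from h import *
go([.5535,-.0215,.020],174)"
```

```text
time: 3.08
position: [0.554, -0.0214, 0.0198]
tool_rot: [0.166, 3.137, 0.0]
ft_force: [-0.6, -0.3, -0.0]
grip_width: 0.499
shift [ 0.5 -0.2 -0.2] turn [ 0.0002  0.0005 -0.0011] t 3.075 F [-0.6 -0.3 -0. ] pos [ 0.554  -0.0214  0.0198]
```

```bash
python3 -m handwheel '[[0,0,1,0,0,0,0],[0,0,1,0,0,0,0]]';python3 -m handwheel '[[0,0,1,0,0,0,0],[0,0,1,0,0,0,0]]'
```

```text
time: 3.32
position: [0.5538, -0.0214, 0.0185]
tool_rot: [-0.166, -3.137, -0.0]
ft_force: [-0.8, -0.5, 0.5]
grip_width: 0.497
time: 3.58
position: [0.5537, -0.0214, 0.0174]
tool_rot: [-0.166, -3.137, 0.0]
ft_force: [0.7, 1.5, 0.0]
grip_width: 0.497
```

```bash
python3 -m handwheel '[[0,0,1,0,0,0,0],[0,0,1,0,0,0,0]]';python3 -m handwheel '[[0,0,1,0,0,0,0],[0,0,1,0,0,0,0]]'; python3 -c "
from bench import ctrl; print(ctrl.tip_reach)
from h import *
shot('scene','pics/s1.png');im=cv2.imread('pics/s1.png');cv2.imwrite('pics/s1c.png',cv2.resize(im[130:280,190:390],None,fx=3.5,fy=3.5))"
```

```text
time: 3.82
position: [0.5537, -0.0214, 0.0165]
tool_rot: [-0.166, -3.137, -0.0]
ft_force: [0.0, -0.1, 0.5]
grip_width: 0.501
time: 4.08
position: [0.5537, -0.0214, 0.0155]
tool_rot: [-0.166, -3.137, -0.0]
ft_force: [0.1, 0.3, -0.3]
grip_width: 0.502
0.014
```

View pics/s1c.png

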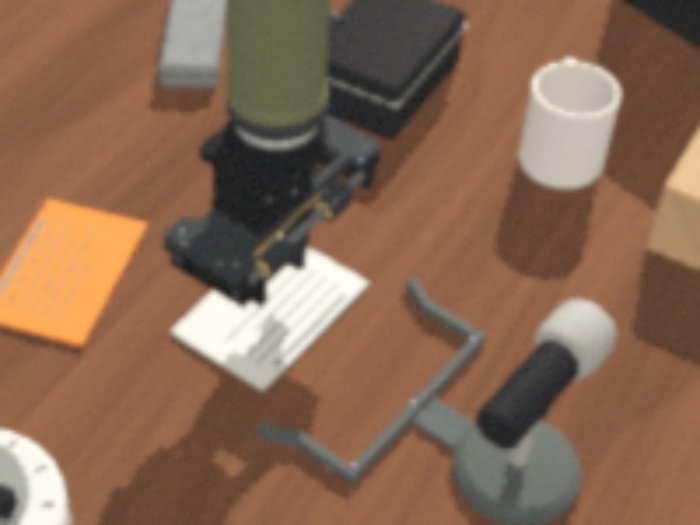

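The tips aren't touching the board yet: their shadow shows a gap, and the finger tips are probably a little shorter when half open. I'll keep going down in small steps.

```bash
python3 -m handwheel '[[0,0,1,0,0,0,0],[0,0,1,0,0,0,0]]';python3 -m handwheel '[[0,0,1,0,0,0,0],[0,0,1,0,0,0,0]]';python3 -m handwheel '[[0,0,1,0,0,0,0],[0,0,1,0,0,0,0]]'
```

```text
time: 4.38
position: [0.5538, -0.0214, 0.0145]
tool_rot: [-0.166, -3.137, -0.0]
ft_force: [0.5, 1.0, -0.3]
grip_width: 0.501
time: 4.62
position: [0.5538, -0.0213, 0.0135]
tool_rot: [-0.166, -3.137, -0.0]
ft_force: [-0.1, -0.1, 0.6]
grip_width: 0.502
time: 4.88
position: [0.5538, -0.0214, 0.0125]
tool_rot: [-0.166, -3.137, -0.0]
ft_force: [-0.2, -0.3, -0.5]
grip_width: 0.5
```

```bash
python3 -m handwheel '[[0,0,1,0,0,0,0],[0,0,1,0,0,0,0]]';python3 -m handwheel '[[0,0,1,0,0,0,0],[0,0,1,0,0,0,0]]';python3 -m handwheel '[[0,0,1,0,0,0,0],[0,0,1,0,0,0,0]]'
```

```text
time: 5.12
position: [0.5537, -0.0214, 0.0115]
tool_rot: [-0.166, -3.137, -0.0]
ft_force: [-0.3, 0.1, 0.1]
grip_width: 0.5
time: 5.38
position: [0.5537, -0.0213, 0.0105]
tool_rot: [-0.166, -3.137, -0.0]
ft_force: [0.6, 0.0, -0.6]
grip_width: 0.5
time: 5.62
position: [0.5538, -0.0214, 0.0095]
tool_rot: [-0.166, -3.137, -0.0]
ft_force: [0.1, 0.4, -0.1]
grip_width: 0.504
```

```bash
python3 -m handwheel '[[0,0,1,0,0,0,0],[0,0,1,0,0,0,0]]';python3 -m handwheel '[[0,0,1,0,0,0,0],[0,0,1,0,0,0,0]]';python3 -m handwheel '[[0,0,1,0,0,0,0],[0,0,1,0,0,0,0]]'; python3 -c "
from bench import ctrl; print(ctrl.tip_reach)
from h import *
shot('scene','pics/s2.png');im=cv2.imread('pics/s2.png');cv2.imwrite('pics/s2c.png',cv2.resize(im[160:250,225:325],None,fx=6,fy=6))
shot('wrist','pics/w2.png')"
```

```text
time: 5.88
position: [0.5537, -0.0213, 0.0085]
tool_rot: [-0.166, -3.137, -0.0]
ft_force: [-0.0, 0.7, -1.4]
grip_width: 0.498
time: 6.12
position: [0.5537, -0.0214, 0.0075]
tool_rot: [-0.166, -3.137, 0.0]
ft_force: [-0.2, 0.5, -1.0]
grip_width: 0.497
time: 6.38
position: [0.5537, -0.0214, 0.0065]
tool_rot: [-0.166, -3.137, -0.0]
ft_force: [-0.3, -0.2, -0.2]
grip_width: 0.501
0.014
```

View pics/s2c.png

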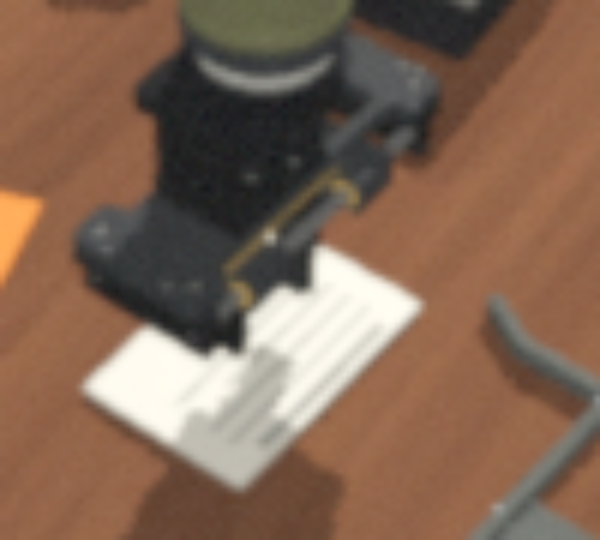

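View pics/w2.png

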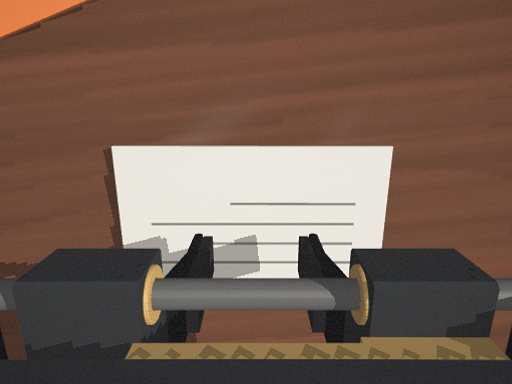

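```bash
python3 - <<'E'
from h import *
from bench import ctrl
m=ctrl.camera_model('wrist');print(m['xyz'],ctrl.get_state()['position'])
for z in(-.006,0,.006,.012):
  A=px2w(m,112,147,z);B=px2w(m,393,147,z);print(z,np.linalg.norm(A-B),(A+B)/2)
s=ctrl.camera_model('scene')
for z in(-.01,.006,.02,.03): print(z,w2px(s,[.5545,-.05,z]),w2px(s,[.553,.007,z]))
im=cv2.imread('pics/w2.png');cv2.imwrite('pics/w2c.png',cv2.resize(im[210:370,120:400],None,fx=2.8,fy=2.8,interpolation=cv2.INTER_CUBIC))
E
```

```text
[ 0.47670042 -0.01195477  0.19149753] [ 0.55380363 -0.02138923  0.00657252]
-0.006 0.1601234561296849 [ 0.50531816 -0.01656882 -0.006     ]
0 0.1552588852391442 [ 0.50444875 -0.01642865  0.        ]
0.006 0.1503943143486035 [ 0.50357934 -0.01628847  0.006     ]
0.012 0.14552974345806285 [ 0.50270993 -0.01614829  0.012     ]
-0.01 (np.float64(263.06896511826864), np.float64(225.79447932833028)) (np.float64(272.46131087553545), np.float64(213.54585544538116))
0.006 (np.float64(263.0649262143922), np.float64(222.421329549232)) (np.float64(272.54925217670836), np.float64(210.15035458433394))
0.02 (np.float64(263.061322812579), np.float64(219.41354769085115)) (np.float64(272.62761579155443), np.float64(207.1243191557756))
0.03 (np.float64(263.05870828028566), np.float64(217.23215508869504)) (np.float64(272.68441821737525), np.float64(204.93067627148358))
```

View pics/w2c.png

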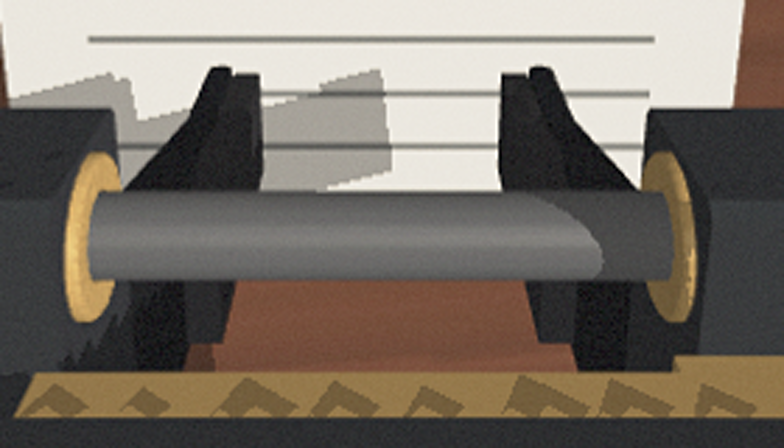

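```bash
python3 - <<'E'
from h import *
from bench import ctrl
m=ctrl.camera_model('wrist');s=ctrl.get_state()
Rt=rot(s['tool_rot'])
def ray(u,v):
    a=px2w(m,u,v,.1);c=np.array(m['xyz']);return Rt.T@(c-s['position']),Rt.T@(a-c)
for u,v in[(213,235),(198,234),(299,236),(308,234),(205,333),(320,333)]:
    c,d=ray(u,v)
    for tx in(-.0095,0,.0095): print(u,v,tx,np.round((c+d*(tx-c[0])/d[0])*1e3,1))
E
```

```text
213 235 -0.0095 [ -9.5 -26.1  22.4]
213 235 0 [  0.  -23.1  -0.2]
213 235 0.0095 [  9.5 -20.1 -22.8]
198 234 -0.0095 [ -9.5 -36.1  24.1]
198 234 0 [  0.  -32.    1.3]
198 234 0.0095 [  9.5 -27.9 -21.5]
299 236 -0.0095 [-9.5 29.2 20.7]
299 236 0 [ 0.  26.2 -1.7]
299 236 0.0095 [  9.5  23.1 -24.2]
308 234 -0.0095 [-9.5 35.5 24. ]
308 234 0 [ 0.  31.7  1.2]
308 234 0.0095 [  9.5  28.  -21.6]
205 333 -0.0095 [ -9.5 -17.9 -73.2]
205 333 0 [  0.  -15.9 -85.4]
205 333 0.0095 [  9.5 -13.8 -97.6]
320 333 -0.0095 [ -9.5  25.8 -73.2]
320 333 0 [  0.   23.1 -85.4]
320 333 0.0095 [  9.5  20.5 -97.6]
```

```bash
for i in 1 ; do python3 -m handwheel '[[0,0,1,0,0,0,0],[0,0,2,0,0,0,0]]';python3 -m handwheel '[[0,0,1,0,0,0,0],[0,0,1,0,0,0,0]]'; python3 -m handwheel '[[0,0,1,0,0,0,0],[0,0,1,0,0,0,0]]';done
```

```text
time: 6.72
position: [0.5538, -0.0213, 0.0045]
tool_rot: [0.166, 3.137, 0.0]
ft_force: [-0.1, 0.2, -0.0]
grip_width: 0.498
time: 6.98
position: [0.5538, -0.0214, 0.0035]
tool_rot: [-0.166, -3.137, -0.0]
ft_force: [0.1, 0.5, -0.8]
grip_width: 0.497
time: 7.22
position: [0.5538, -0.0214, 0.0025]
tool_rot: [-0.166, -3.137, -0.0]
ft_force: [-0.8, 0.1, 0.2]
grip_width: 0.497
```

```bash
for i in 1 2 3; do python3 -m handwheel '[[0,0,1,0,0,0,0],[0,0,1,0,0,0,0]]' | grep -E "posi|force"; done; python3 -c "
from h import *
shot('scene','pics/s3.png');im=cv2.imread('pics/s3.png');cv2.imwrite('pics/s3c.png',cv2.resize(im[160:250,225:325],None,fx=6,fy=6))"
```

```text
position: [0.5538, -0.0214, 0.0015]
ft_force: [0.7, -0.3, -0.3]
position: [0.5537, -0.0214, 0.0005]
ft_force: [0.1, 0.2, 0.5]
position: [0.5538, -0.0214, -0.0005]
ft_force: [0.6, -0.1, -0.1]
```

View pics/s3c.png

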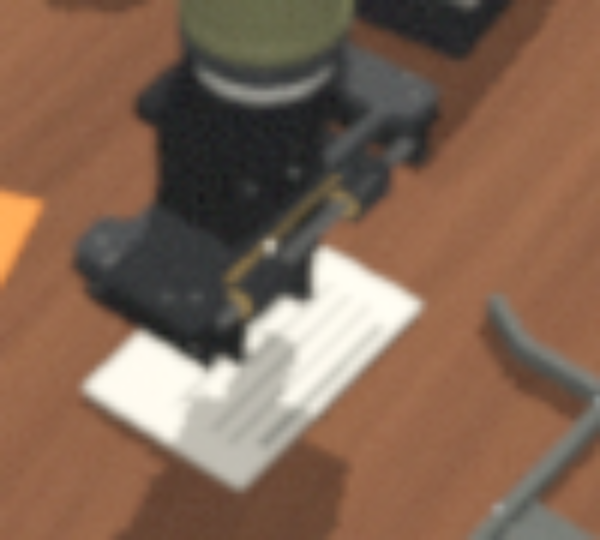

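```bash
for i in 1 2 3 4 5; do python3 -m handwheel '[[0,0,1,0,0,0,0],[0,0,1,0,0,0,0]]' | grep -E "posi|force"; done
```

```text
position: [0.5537, -0.0214, -0.0015]
ft_force: [0.4, -0.1, -0.8]
position: [0.5538, -0.0214, -0.0025]
ft_force: [-0.3, 1.0, -0.1]
position: [0.5538, -0.0214, -0.0035]
ft_force: [0.1, -0.2, -0.2]
position: [0.5537, -0.0214, -0.0045]
ft_force: [-0.3, -0.6, 1.3]
position: [0.5538, -0.0214, -0.0055]
ft_force: [0.3, 0.2, 0.0]
```

```bash
python3 - <<'E'
from h import *
from bench import ctrl
m=ctrl.camera_model('wrist');s=ctrl.get_state()
Rt=rot(s['tool_rot']);Rc=rot(m['orientation']);c=np.array(m['xyz'])
print('cam in tool',Rt.T@(c-s['position']),'view dir in tool',Rt.T@(-Rc[:,2]))
for u,v in((213,235),(171,237),(198,234)):
  for D in(.165,.175,.185,.2):
    p=np.array([(u-255.4)/346*D,-(v-197)/346*D,-D]);print(u,v,D,np.round(Rt.T@(Rc@p+c-s['position'])*1e3,1))
print('tcp px',w2px(m,s['position']))
m0,_=shot('wrist','pics/w3.png')
E
```

```text
cam in tool [ 0.07767446  0.00122853 -0.18494284] view dir in tool [-2.84860339e-01  2.41077922e-04  9.58569001e-01]
213 235 0.165 [ 13.3 -19.  -31.9]
213 235 0.175 [  9.4 -20.2 -22.7]
213 235 0.185 [  5.5 -21.4 -13.4]
213 235 0.2 [ -0.3 -23.2   0.5]
171 237 0.165 [ 12.4 -39.  -32.2]
171 237 0.175 [  8.5 -41.4 -22.9]
171 237 0.185 [  4.5 -43.9 -13.7]
171 237 0.2 [ -1.4 -47.5   0.2]
198 234 0.165 [ 13.8 -26.1 -31.8]
198 234 0.175 [  9.9 -27.8 -22.5]
198 234 0.185 [  6.  -29.4 -13.2]
198 234 0.2 [  0.2 -31.9   0.7]
tcp px (np.float64(253.24180426466015), np.float64(234.8483739969201))
```

View pics/w3.png

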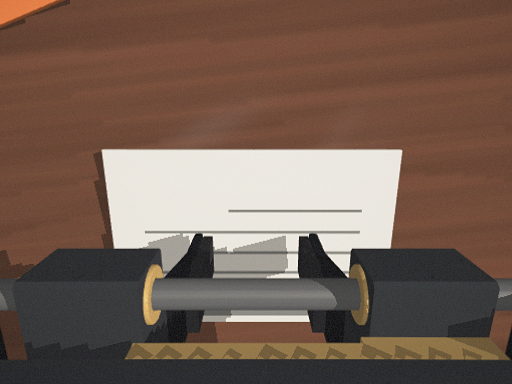

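```bash
python3 -m handwheel '[[0,0,1,0,0,0,0],[0,0,2,0,0,0,0]]'| grep -E "posi|force"; python3 -m handwheel '[[0,0,1,0,0,0,0],[0,0,1,0,0,0,0]]'| grep -E "posi|force"; python3 -m handwheel '[[0,0,1,0,0,0,0],[0,0,1,0,0,0,0]]'| grep -E "posi|force"; python3 -m handwheel '[[0,0,1,0,0,0,0],[0,0,1,0,0,0,0]]'| grep -E "posi|force"
```

```text
position: [0.5539, -0.0213, -0.0075]
ft_force: [-0.6, -0.6, 0.1]
position: [0.5537, -0.0214, -0.0086]
ft_force: [-0.3, -0.6, -0.1]
position: [0.5537, -0.0214, -0.0095]
ft_force: [0.3, 0.2, -1.0]
position: [0.5537, -0.0213, -0.0105]
ft_force: [-1.1, 0.4, -0.2]
```

```bash
python3 -m handwheel '[[0,0,1,0,0,0,0],[0,0,1,0,0,0,0]]'| grep -E "posi|force"; python3 -m handwheel '[[0,0,1,0,0,0,0],[0,0,1,0,0,0,0]]'| grep -E "posi|force"; python3 -m handwheel '[[0,0,1,0,0,0,0],[0,0,1,0,0,0,0]]'| grep -E "posi|force";  python3 -c "
from h import *
shot('scene','pics/s4.png');im=cv2.imread('pics/s4.png');cv2.imwrite('pics/s4c.png',cv2.resize(im[160:250,225:325],None,fx=6,fy=6))"
```

```text
position: [0.5537, -0.0214, -0.0115]
ft_force: [0.5, 0.0, -0.8]
position: [0.5537, -0.0214, -0.0125]
ft_force: [-0.3, -0.7, -0.3]
position: [0.5538, -0.0214, -0.0135]
ft_force: [0.7, -0.1, 0.3]
```

View pics/s4c.png

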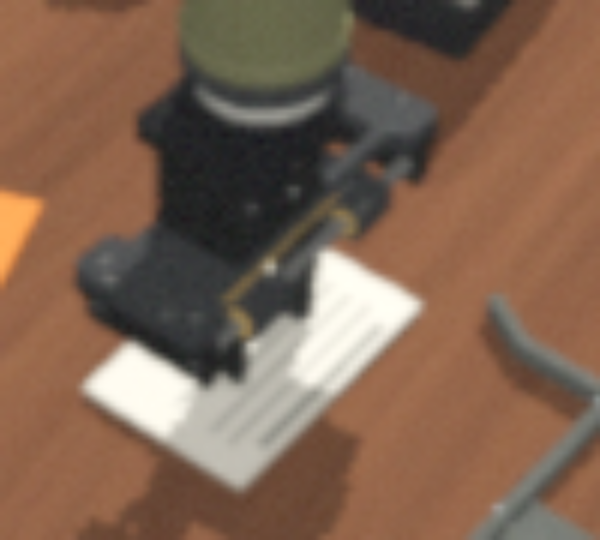

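```bash
python3 -m handwheel '[[0,0,1,0,0,0,0],[0,0,1,0,0,0,0]]'| grep -E "posi|force"; python3 -m handwheel '[[0,0,1,0,0,0,0],[0,0,1,0,0,0,0]]'| grep -E "posi|force"; python3 -m handwheel '[[0,0,1,0,0,0,0],[0,0,1,0,0,0,0]]'| grep -E "posi|force"
```

```text
position: [0.5537, -0.0213, -0.0145]
ft_force: [-0.3, -0.4, 1.4]
position: [0.5538, -0.0214, -0.0155]
ft_force: [-0.4, 0.1, -0.4]
position: [0.554, -0.0214, -0.0155]
ft_force: [-3.1, 0.8, 7.2]
```

Contact is felt at TCP z = -0.0155 with 7 N. I'll add a little pressure and start dragging.

```bash
python3 -m handwheel '[[0,0,0.5,0,0,0,0],[-4,-0.4,0.5,0,0,0,0],[-12,-1.2,0.5,0,0,0.002,0],[-22,-2.3,0.5,0,0,0.004,0],[-32,-3.3,0.5,0,0,0.008,0],[-40,-4.1,0.5,0,0,0.012,0],[-40,-4.1,0.5,0,0,0.012,0]]'; python3 -c "
from h import *
shot('top','pics/t1.png');im=cv2.imread('pics/t1.png');cv2.imwrite('pics/t1c.png',cv2.resize(im[60:210,225:345],None,fx=4,fy=4,interpolation=cv2.INTER_CUBIC))"
```

```text
time: 12.75
position: [0.5952, -0.0299, -0.0155]
tool_rot: [0.185, 3.133, 0.0]
ft_force: [1.1, -0.4, 5.2]
grip_width: 0.501
```

View pics/t1c.png

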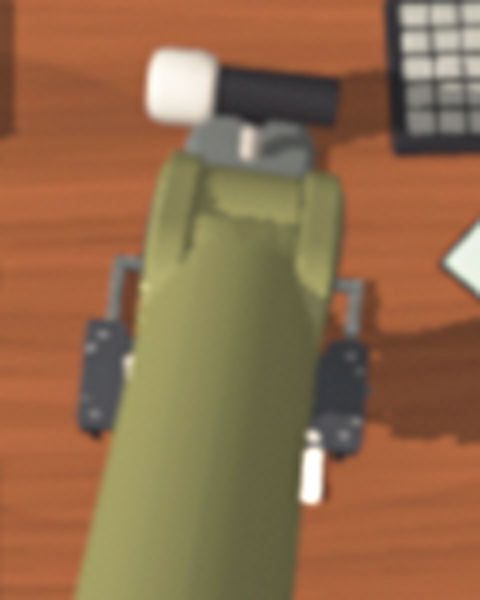

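```bash
python3 -c "
from h import *
import pickle
m,_=shot('wrist','pics/w4.png');pickle.dump(m,open('w4.pkl','wb'))
shot('scene','pics/s5.png');im=cv2.imread('pics/s5.png');cv2.imwrite('pics/s5c.png',cv2.resize(im[60:310,180:400],None,fx=2.4,fy=2.4,interpolation=cv2.INTER_CUBIC))"
```

```text
(no output)
```

View pics/w4.png

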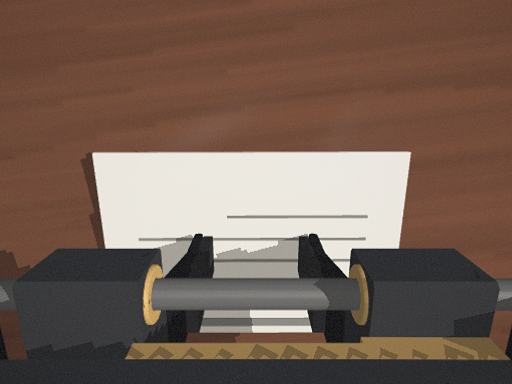

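View pics/s5c.png

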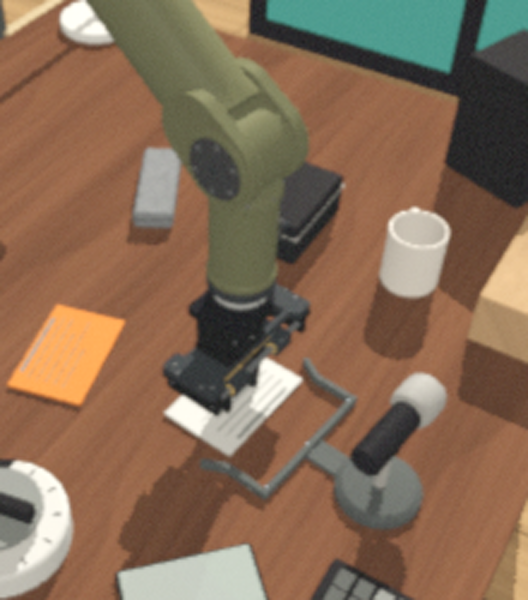

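The board is following squarely with its near edge at (93,153)–(410,152), and the hand is clear of the microphone.

```bash
python3 -c "
from h import *
import pickle
m=pickle.load(open('w4.pkl','rb'))
A=px2w(m,93,153,.006);B=px2w(m,410,152,.006);d=B-A;a=np.arctan2(d[1],d[0])-np.pi/2;x=np.array([np.cos(a),np.sin(a)])
c=(A+B)[:2]/2+.05*x;print(np.linalg.norm(d),np.degrees(a),c)
o=np.array([.6505,-.042]);y=np.radians(-7);M=np.array([[np.cos(y),np.sin(y)],[-np.sin(y),np.cos(y)]]);print('in bracket',M@(c-o))
go([.5,0,0],173)
"
```

```text
0.14994030319207496 -6.616667340483516 [ 0.59392455 -0.0301262 ]
in bracket [-0.0576008   0.00489049]
shift [ 98.   18.4 -15.9] turn [0.0005 0.0038 0.0043] t 12.9 F [ 1.2 -0.2  5.4] pos [ 0.5952 -0.0298 -0.0155]
```

```bash
python3 -m handwheel '[[-2,-0.2,0.3,0,0,0,0],[-10,-1,0.3,0,0,0.002,0],[-20,-2,0.3,0,0,0.004,0],[-30,-3,0.3,0,0,0.007,0],[-40,-4,0.3,0,0,0.007,0],[-48,-5,0.3,0,0,0.007,0],[-54,-5,0.3,0,0,0.007,0],[-58,-5,0.3,0,0,0.007,0],[-58,-5,0.3,0,0,0.007,0]]'; python3 -m handwheel '[[-1,0,0,0,0,0,0],[-2,0,0,0,0,0,0]]'; python3 -c "
from h import *
import pickle
m,_=shot('wrist','pics/w5.png');pickle.dump(m,open('w5.pkl','wb'))
shot('scene','pics/s6.png');im=cv2.imread('pics/s6.png');cv2.imwrite('pics/s6c.png',cv2.resize(im[180:300,240:380],None,fx=5,fy=5,interpolation=cv2.INTER_CUBIC))"
```

```text
time: 14.02
position: [0.6515, -0.0417, -0.0155]
tool_rot: [0.196, 3.133, 0.001]
ft_force: [-2.1, -0.0, 6.9]
grip_width: 0.501
time: 14.28
position: [0.6527, -0.0418, -0.0155]
tool_rot: [0.196, 3.135, 0.001]
ft_force: [-2.7, -0.1, 9.2]
grip_width: 0.498
```

View pics/w5.png

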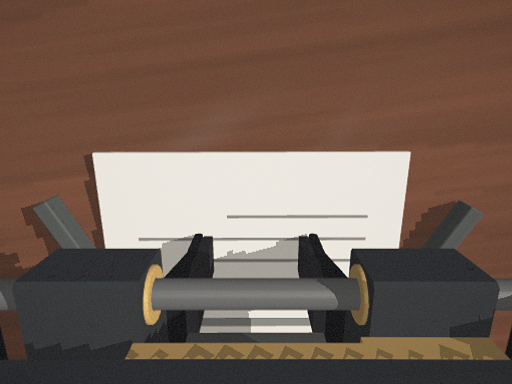

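View pics/s6c.png

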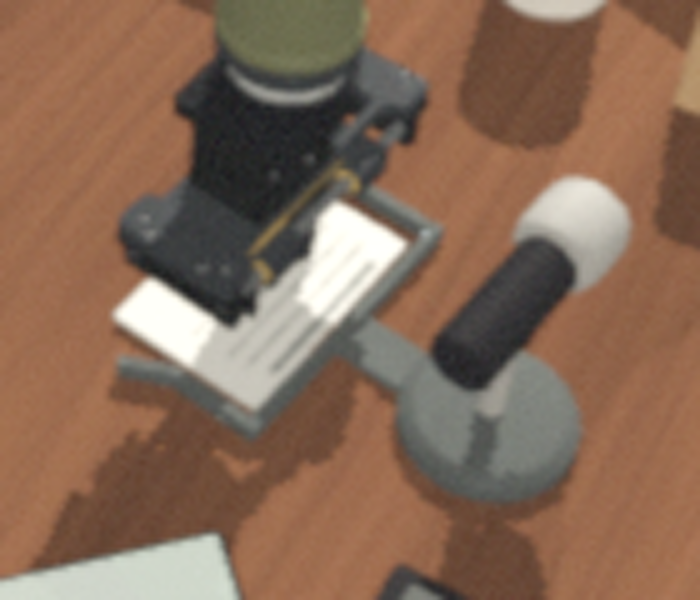

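```bash
python3 -m handwheel '[[-1,1.5,0,0,0,0,0],[-2,3,0,0,0,0,0]]'|grep -E "pos|force"; python3 -m handwheel '[[-1,0,0,0,0,0,0],[-2,0,0,0,0,0,0]]'|grep -E "pos|force"; python3 -c "
from h import *
import pickle
m,_=shot('wrist','pics/w6.png');pickle.dump(m,open('w6.pkl','wb'))
shot('scene','pics/s7.png');im=cv2.imread('pics/s7.png');cv2.imwrite('pics/s7c.png',cv2.resize(im[200:290,250:350],None,fx=7,fy=6,interpolation=cv2.INTER_CUBIC))"
```

```text
position: [0.6553, -0.0403, -0.0155]
ft_force: [-2.8, -2.0, 8.5]
position: [0.6563, -0.0399, -0.0155]
ft_force: [-5.5, 0.0, 11.5]
```

View pics/w6.png

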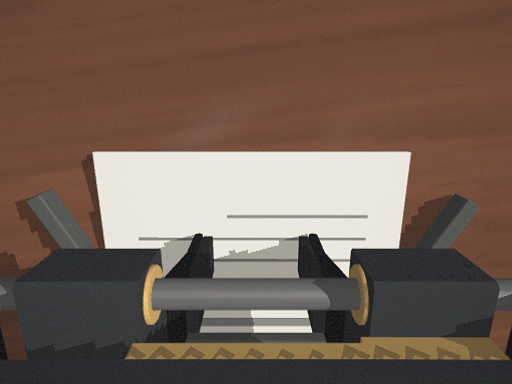

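View pics/s7c.png

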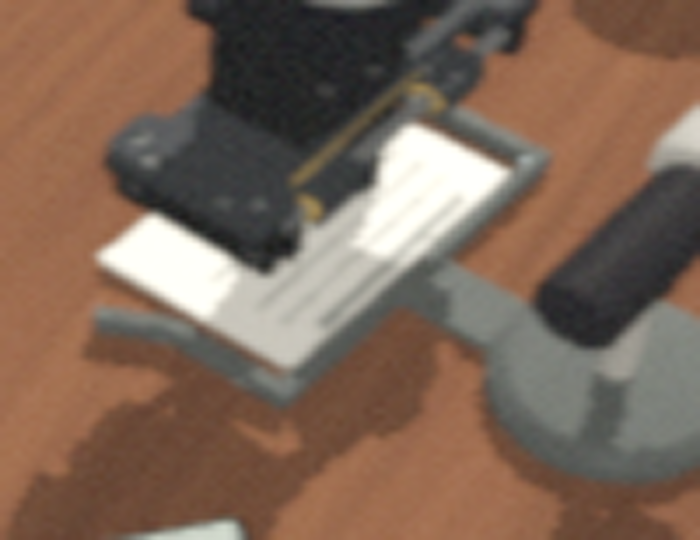

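Contact with the back wall shows in fx (-5.5 N) and the board looks centred, so I'll release it straight up.

```bash
python3 -m handwheel '[[2,0,-1,0,0,0,0],[2,0,-10,0,0,0,0],[2,0,-50,0,0,0,0],[2,0,-110,0,0,0,0],[2,0,-170,0,0,0,0],[2,0,-170,0,0,0,0]]'; python3 -c "
from h import *
go([.482,-.3307,.15],191.5)"
```

```text
time: 15.72
position: [0.6583, -0.0395, 0.1595]
tool_rot: [0.195, 3.124, 0.002]
ft_force: [0.5, 0.4, -0.9]
grip_width: 0.503
shift [ 138.7 -310.9    7.4] turn [-0.      0.0112 -0.3255] t 15.725 F [ 0.5  0.4 -0.9] pos [ 0.6583 -0.0395  0.1595]
```

```bash
python3 -m handwheel '[[24,-54,0,0,0,-0.1,0],[48,-108,0,0,0,-0.2,0],[72,-160,0,0,0,-0.33,0],[96,-212,0,0,0,-0.33,0],[118,-262,0,0,0,-0.33,0],[132,-294,0,0,0,-0.33,0],[138,-310,0,0,0,-0.33,0],[138,-310,0,0,0,-0.33,0],[138,-310,0,0,0,-0.33,0],[138,-310,0,0,0,-0.33,0]]'; python3 -c "
from h import *
import pickle
go([.482,-.3307,.15],191.5)
m,_=shot('wrist','pics/w7.png');pickle.dump(m,open('w7.pkl','wb'))
shot('top','pics/t2.png');im=cv2.imread('pics/t2.png');cv2.imwrite('pics/t2c.png',cv2.resize(im[60:210,225:345],None,fx=4,fy=4,interpolation=cv2.INTER_CUBIC))"
```

```text
time: 16.98
position: [0.4802, -0.3276, 0.1525]
tool_rot: [-0.327, 3.125, 0.001]
ft_force: [0.1, 0.9, -0.2]
grip_width: 0.498
shift [-1.1 -3.4  2.5] turn [0.0007 0.0001 0.0076] t 16.975 F [ 0.1  0.9 -0.2] pos [ 0.4802 -0.3276  0.1525]
```

View pics/w7.png

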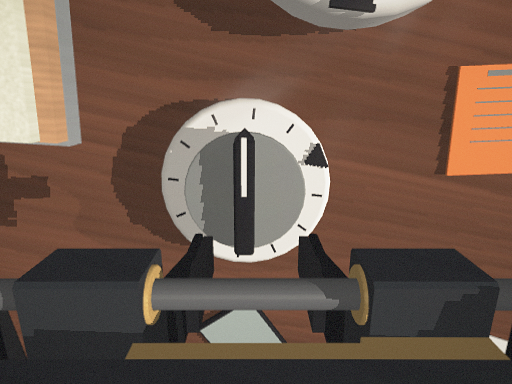

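View pics/t2c.png

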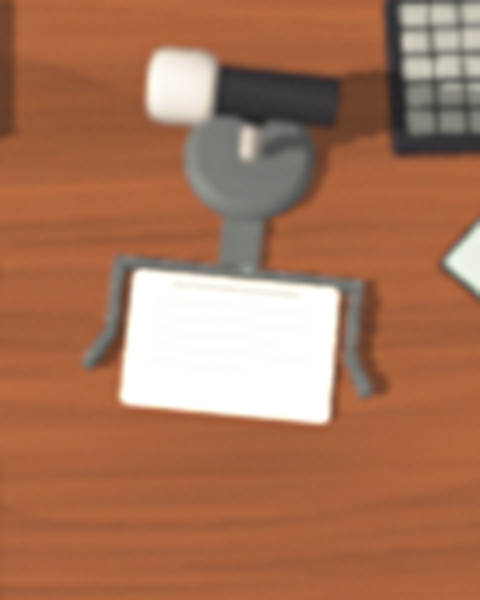

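The top view shows the board home and square against the back wall. The wrist view shows the timer with its bar from pointer tip (245,130) to (245,255) and the mark near (316,155).

```bash
python3 -c "
import cv2
im=cv2.imread('pics/w7.png');cv2.imwrite('pics/w7c.png',cv2.resize(im[90:270,150:345],None,fx=3.3,fy=3.3,interpolation=cv2.INTER_CUBIC))"
```

```text
(no output)
```

View pics/w7c.png

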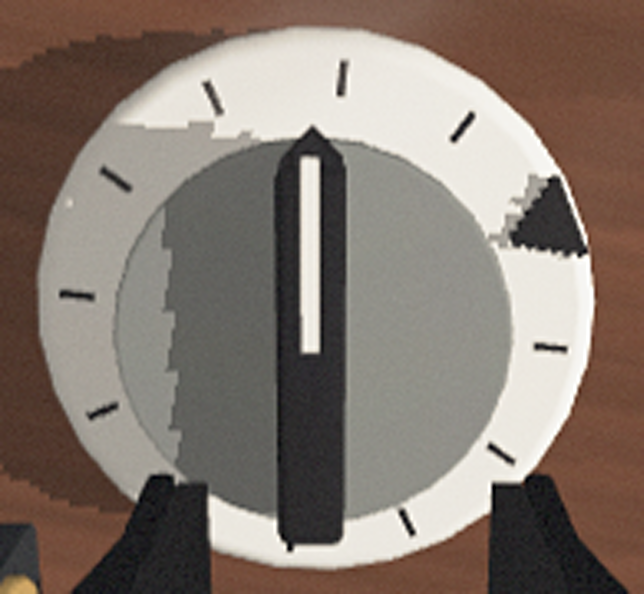

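```bash
python3 - <<'E'
from h import *
import pickle
m=pickle.load(open('w7.pkl','rb'))
p=lambda c,z:px2w(m,(c[0]+.5)/3.3-.5+150,(c[1]+.5)/3.3-.5+90,z)[:2]
def circ(P):
    P=np.array(P);A=np.c_[2*P,np.ones(len(P))];s=np.linalg.lstsq(A,(P**2).sum(1),rcond=None)[0];return s[:2],np.sqrt(s[2]+s[:2]@s[:2])
print('dial',circ([p(c,.064) for c in[(115,320),(160,205),(370,143),(490,225),(512,335),(475,450),(180,465)]]))
print('case',circ([p(c,.044) for c in[(38,300),(85,150),(200,50),(400,42),(520,130),(594,290)]]))
tip=p((312,127),.083);tail=p((311,543),.086);l0=p((310,155),.086);l1=p((311,353),.086)
print('bar',tip,tail,(tip+tail)/2,np.linalg.norm(tip-tail),np.degrees(np.arctan2(*(tip-tail)[::-1])),np.degrees(np.arctan2(*(l0-l1)[::-1])))
c=circ([p(q,.064) for q in[(115,320),(160,205),(370,143),(490,225),(512,335),(475,450),(180,465)]])[0]
for q in[(508,242),(556,177),(587,252)]:
  r=p(q,.047)-c;print('mark',np.linalg.norm(r),np.degrees(np.arctan2(r[1],r[0])))
E
```

```text
dial (array([ 0.48101267, -0.33449585]), np.float64(0.049688875870638825))
case (array([ 0.48158963, -0.33542662]), np.float64(0.07326714879303309))
bar [ 0.42913828 -0.34551909] [ 0.52588567 -0.32621689] [ 0.47751198 -0.33586799] 0.09865410312956259 -168.71699300003178 -168.36850578741922
mark 0.053147856335543885 124.58669922721799
mark 0.07104465929299461 133.46647147763395
mark 0.0718021459984859 116.311767641927
```

```bash
python3 -m handwheel '[[0,0,0,0,0,0,0]]' >/dev/null; python3 -c "
from h import *
go([.481,-.3347,.0505],191.5)
from bench import ctrl
print(ctrl.get_state()['joint_positions'])"
```

```text
shift [ -0.4  -6.1 102.2] turn [0.0002 0.0002 0.0055] t 17.2 F [-0.3 -0.7 -0.2] pos [ 0.4794 -0.3289  0.1527]
[ 0.00819388  0.22824885  0.63317493  1.71233887 -0.14191731  1.24719765
  2.45126369]
```

```bash
python3 -m handwheel '[[-0.4,-6,10,0,0,0.005,0],[-0.4,-6,45,0,0,0.005,0],[-0.4,-6,75,0,0,0.005,0],[-0.4,-6,90,0,0,0.005,0],[-0.4,-6,96,0,0,0.005,0],[-0.4,-6,96,0,0,0.005,0]]'; python3 -c "
from h import *
go([.481,-.3347,.0505],191.5)
shot('wrist','pics/w8.png')
shot('scene','pics/s8.png');im=cv2.imread('pics/s8.png');cv2.imwrite('pics/s8c.png',cv2.resize(im[200:320,110:250],None,fx=5,fy=5,interpolation=cv2.INTER_CUBIC))"
```

```text
time: 17.95
position: [0.4809, -0.3356, 0.0571]
tool_rot: [-0.314, 3.125, -0.001]
ft_force: [0.2, -0.4, 0.3]
grip_width: 0.499
shift [-0.3  0.8  6.5] turn [-0.0004  0.0004 -0.0007] t 17.95 F [ 0.2 -0.4  0.3] pos [ 0.4809 -0.3356  0.0571]
```

View pics/w8.png

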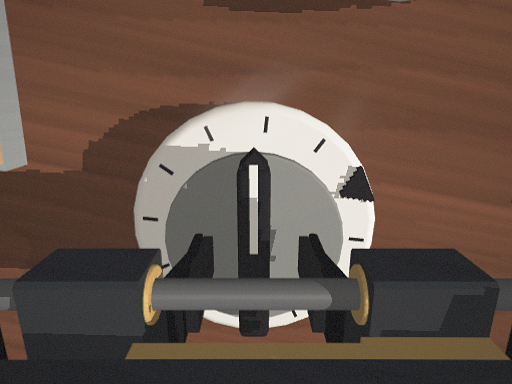

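View pics/s8c.png

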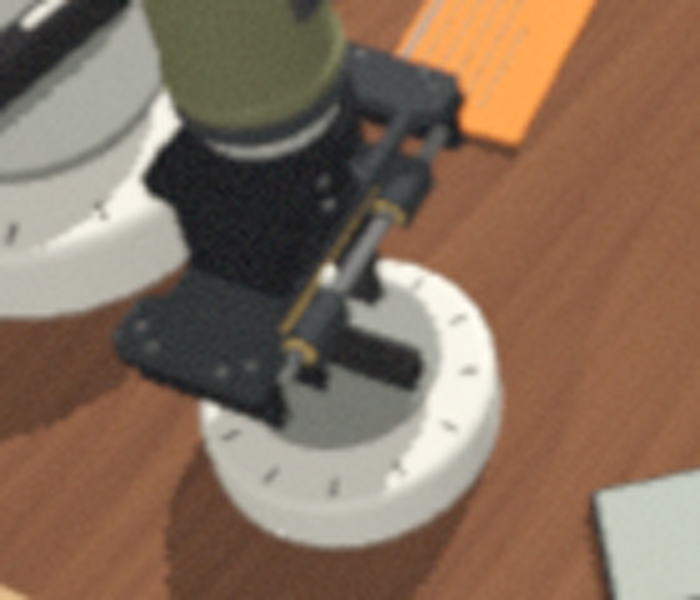

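```bash
python3 -m handwheel '[[0,0.5,4,0,0,0,0],[0,0.5,8,0,0,0,0],[0,0.5,8,0,0,0,0]]'|grep -E "pos|force"; python3 -m handwheel '[[0,0,0,0,0,0,0.3],[0,0,0,0,0,0,0.5],[0,0,0,0,0,0,0.7],[0,0,0,0,0,0,0.9],[0,0,0,0,0,0,0.9]]' 25;  python3 -c "
from h import *
shot('wrist','pics/w9.png')"
```

```text
position: [0.4803, -0.3344, 0.0484]
ft_force: [0.2, 0.4, -0.9]
time: 19.05
position: [0.4807, -0.3351, 0.0489]
tool_rot: [-0.314, 3.125, -0.001]
ft_force: [-0.3, -1.5, -0.2]
grip_width: 0.183
```

View pics/w9.png

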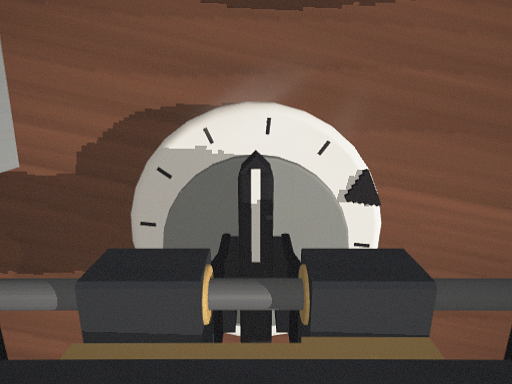

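The bar is gripped, with the opening at 0.183 (16 mm). Now I'll press down.

```bash
python3 -m handwheel '[[0,0,2,0,0,0,0.9],[0,0,4,0,0,0,0.9],[0,0,6,0,0,0,0.9],[0,0,6,0,0,0,0.9]]' 40|grep -E "pos|force|width";
```

```text
position: [0.4808, -0.3351, 0.0437]
ft_force: [-2.6, 0.8, 8.3]
grip_width: 0.178
```

```bash
python3 -m handwheel '[[0,0,1,0,0,0,0.9],[0,0,3,0,0,0,0.9],[0,0,3,0,0,0,0.9]]' |grep -E "pos|force|width"
```

```text
position: [0.4808, -0.3351, 0.0411]
ft_force: [-2.7, 0.9, 11.7]
grip_width: 0.181
```

```bash
python3 -m handwheel '[[0,0,0.3,0,0,0.06,0.9],[0,0,0.3,0,0,0.14,0.9],[0,0,0.3,0,0,0.22,0.9],[0,0,0.3,0,0,0.3,0.9],[0,0,0.3,0,0,0.3,0.9]]'; python3 -c "
from h import *
from bench import ctrl
print(ctrl.get_state()['torque'])
shot('wrist','pics/w10.png')"
```

```text
time: 20.6
position: [0.4808, -0.3349, 0.0409]
tool_rot: [0.157, 3.137, 0.001]
ft_force: [-2.0, 0.7, 10.6]
grip_width: 0.181
[0.32839767 0.6819512  0.11386481]
```

View pics/w10.png

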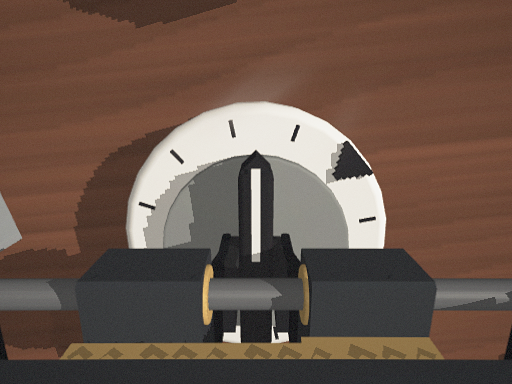

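The dial is turning against the case (the mark moved from (364,187) to (351,160) in the tool view) and the press is holding at 10.6 N. Continuing.

```bash
python3 -m handwheel '[[0,0,0.3,0,0,0.06,0.9],[0,0,0.3,0,0,0.14,0.9],[0,0,0.3,0,0,0.22,0.9],[0,0,0.3,0,0,0.3,0.9],[0,0,0.3,0,0,0.38,0.9],[0,0,0.3,0,0,0.46,0.9],[0,0,0.3,0,0,0.54,0.9],[0,0,0.3,0,0,0.6,0.9],[0,0,0.3,0,0,0.6,0.9]]'; python3 -c "
from h import *
from bench import ctrl
print(ctrl.get_state()['torque'])
import pickle
m,_=shot('wrist','pics/w11.png');pickle.dump((m,ctrl.get_state()),open('w11.pkl','wb'))"
```

```text
time: 21.78
position: [0.481, -0.3346, 0.0406]
tool_rot: [1.077, 2.951, 0.002]
ft_force: [-2.5, 1.0, 11.7]
grip_width: 0.184
[0.39219537 0.61944306 0.05179845]
```

View pics/w11.png

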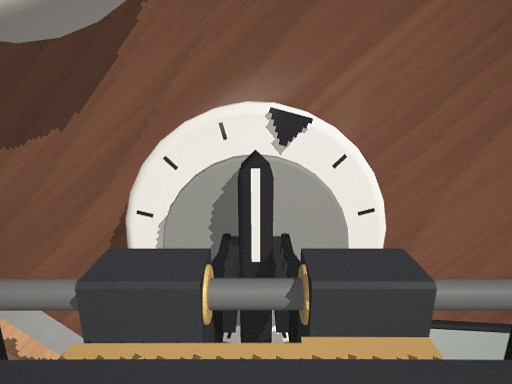

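```bash
python3 - <<'E'
from h import *
import pickle
m,s=pickle.load(open('w11.pkl','rb'))
c=s['position'][:2];x=rot(s['tool_rot'])[:,0];a0=np.degrees(np.arctan2(x[1],x[0]));print('tool x',a0)
for q in[(283,147),(271,108),(312,121),(290,124)]:
  r=px2w(m,*q,.047)[:2]-c;print(np.linalg.norm(r),np.degrees(np.arctan2(r[1],r[0])))
l=px2w(m,256,169,.077)-px2w(m,256,262,.077);print(np.degrees(np.arctan2(l[1],l[0])))
E
```

```text
tool x 139.9165195604213
0.05466528087500199 123.27351921628264
0.07244807459596084 132.59387761728277
0.07202223230485902 115.2954908422531
0.0667504601229825 123.43020731439219
139.88926234212084
```

```bash
python3 -m handwheel '[[0,0,0.2,0,0,0.08,0.9],[0,0,0.2,0,0,0.16,0.9],[0,0,0.2,0,0,0.23,0.9],[0,0,0.2,0,0,0.28,0.9],[0,0,0.2,0,0,0.28,0.9]]'; python3 -c "
from h import *
shot('wrist','pics/w12.png')"
```

```text
time: 22.45
position: [0.481, -0.3345, 0.0403]
tool_rot: [1.478, 2.772, 0.002]
ft_force: [-2.9, 1.9, 12.0]
grip_width: 0.178
```

View pics/w12.png

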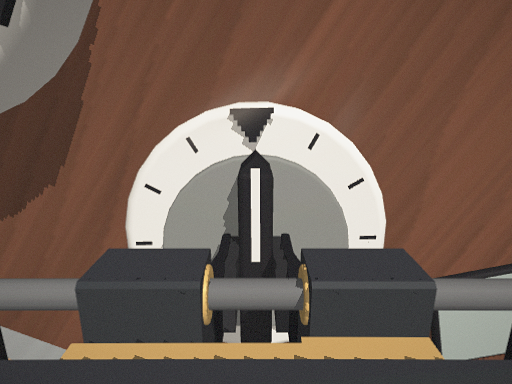

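The pointer meets the mark: pointer column is 256 and the mark is centred near 251. I'll open the jaws, then lift.

```bash
python3 -m handwheel '[[0,0,-2,0,0,0,0.9],[0,0,-3,0,0,0,0.5],[0,0,-3,0,0,0,0.1],[0,0,-3,0,0,0,0.1],[0,0,-3,0,0,0,0.1]]'; python3 -m handwheel '[[0,0,-6,0,0,0,0],[0,0,-20,0,0,0,0],[0,0,-50,0,0,0,0],[0,0,-100,0,0,0,0],[0,0,-150,0,0,0,0],[0,0,-150,0,0,0,0]]';  python3 -c "
from h import *
import pickle
m,_=shot('wrist','pics/w13.png');pickle.dump(m,open('w13.pkl','wb'));shot('top','pics/t3.png');shot('scene','pics/s9.png')"
```

```text
time: 23.12
position: [0.4803, -0.3348, 0.0418]
tool_rot: [-1.478, -2.772, 0.0]
ft_force: [0.2, 0.6, 2.0]
grip_width: 0.436
time: 23.88
position: [0.4824, -0.3367, 0.1969]
tool_rot: [1.475, 2.765, 0.001]
ft_force: [0.6, -0.2, -0.4]
grip_width: 0.498
```

View pics/w13.png

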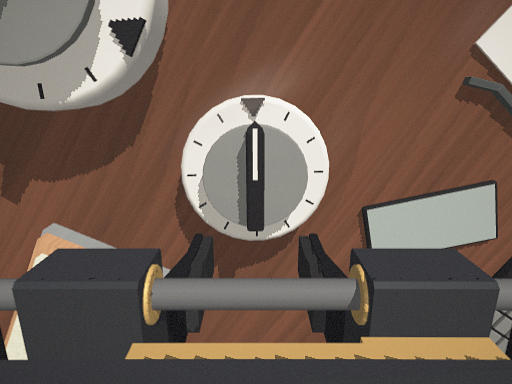

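View pics/t3.png

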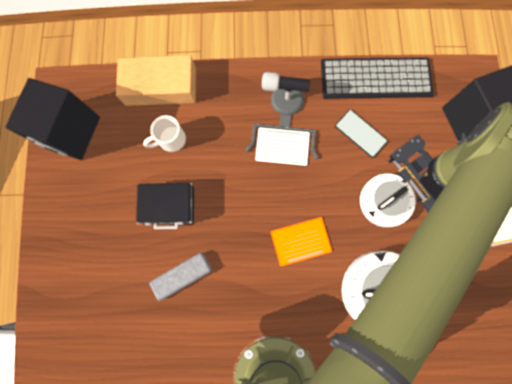

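View pics/s9.png

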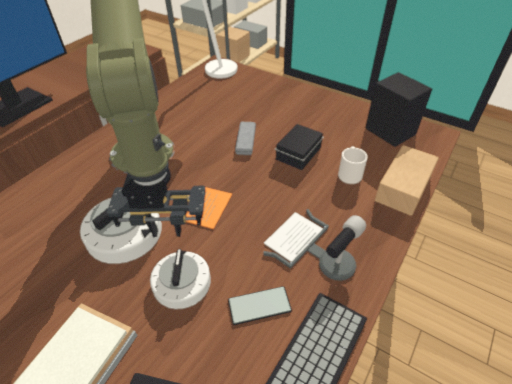

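The pointer lines up with the mark, the timer hasn't moved, the board is home and the bystanders haven't moved. One last number check before handing in.

```bash
python3 - <<'E'
from h import *
import pickle
m=pickle.load(open('w13.pkl','rb'))
ptr=px2w(m,255,128,.086)-px2w(m,255,180,.086)
c=.5*(px2w(m,204,176,.064)+px2w(m,308,174,.064))
mk=px2w(m,253,106,.047)-np.array([.481,-.3345,0])
print(np.degrees(np.arctan2(ptr[1],ptr[0])),np.degrees(np.arctan2(mk[1],mk[0])),c)
A=np.int32(cv2.imread('pics/top0.png'));B=np.int32(cv2.imread('pics/t3.png'))
for n,(u,v) in dict(gear=(165,204),mug=(166,134),phone=(362,133),tin=(180,277),timer=(388,200)).items():
    a,b=[cv2.cvtColor(X[v-30:v+30,u-26:u+26].astype('uint8'),cv2.COLOR_BGR2GRAY).astype(np.float32) for X in(A,B)]
    print(n,cv2.phaseCorrelate(a,b))
from bench import ctrl;s=ctrl.get_state();print(s['time'],s['ft_force'])
ctrl.close_job()
E
```

```text
123.78569415233449 124.03750331594466 [ 0.4816048  -0.33099207  0.064     ]
gear ((0.014861638392339671, -0.013863441360079776), 0.9184182894082717)
mug ((-0.06586296292333316, 0.06053528677274045), 0.9786095065835082)
phone ((0.1226879200179134, 0.10466265830771704), 0.9623812843252111)
tin ((-0.43876928681348915, 0.22651636274923348), 0.6640746525776239)
timer ((-0.28147686360470203, 0.0820421643654825), 0.5594907619335033)
24.025 [ 0.24959334  1.06510429 -0.68350342]
the job is handed in; nothing more can be done
```

I slid the white board into the bracket, turned the small timer's dial to the mark, and handed the job in at 24.0 s. The hand-in gives no verdict, so what follows rests on my own last checks.

- **Board:** I pressed it with the half-open fingertips at about 5–11 N and dragged it until it met the back wall, with the push along x reaching 5.5 N. It was never lifted. The top picture afterwards shows it home, square and roughly centred.
- **Dial:** I gripped the bar, pressed at about 11–12 N and turned it clockwise about 1.18 rad. The pointer now measures 123.8° and the mark 124.0°, about 0.3° apart. The mark's bearing stayed within about 1° throughout.
- **Timer and bystanders:** Compared with the first top picture, they moved less than half a pixel. The match for the pencil tin and timer was weaker than for the others, and the timer's dial had turned in between.
- **Arm:** The gripper was clear of everything at hand-in, and the wrist force read about 1 N.

**Disagreements:**
- **Fingertips:** contact with the board came about 36 mm lower than `ctrl.tip_reach` implies, so I found each surface by force instead.
- **Mark:** its inner point measured about 54 mm from the dial's axis. The triangle's middle measured about 66 mm, the distance given for the point.

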